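# Clamp a sample jar on the shaker with its ratchet lever

## Robot

A 6-joint arm with a two-finger parallel gripper is mounted at the origin on a cart in front of the work surface, level with it; the furniture and walls round the work are solid. World frame = base frame: x ahead of the robot, y to its left, z up, the work surface at z = 0. Lengths are in m, angles in rad, forces in N, time in s.
With the tool pointing down it reaches from about 0.375 to 0.975 m from the base axis. Payload 3.8 kg.
Tool frame: the origin (TCP) lies midway between the tips of the shut fingers; the grasp point (between the pads) lies 19 mm behind it; x points along the fingers, y is the direction in which the jaws open and shut, and the axes are right-handed (so a half turn about x gives the same grasp; the last joint's range is limited). The gripper opens to 88 mm and grips with 3 to 60 N. Pads are 18 mm wide; open, the fingers measure 123 mm over their backs; the gripper's body (75 mm by 187 mm) begins 45 mm behind the grasp point.
Start: joints at [1.229, 0.264, 1.604, -0, 1.274, -0.037], TCP at [0.203, 0.644, 0.239] pointing down, gripper open.
Joint ranges: [-2.63, 2.63], [-0.94, 2.18], [0.31, 2.57], [-1.31, 4.45], [0, 2.66], [-2.55, 2.55]. Speed limits (rad/s): [2.57, 2.57, 3.14, 3.14, 3.14, 3.14].

## Interface

Orientations are given as a rotation vector (axis times angle).
In Python, from cell import manip, inverse_kinematics, cams, order gives the robot as it stands. Calls block until the motion is done:
- manip.move_pose(position, orientation): joint-space move of the TCP to a pose.
- manip.move_linear(position, rate=0.15, rot=None): straight line of the TCP; rot=None keeps the orientation; rate is the mean speed in m/s.
- manip.set_joints(angles): joint-space move.
- manip.set_gripper(opening, force=None): finger opening in m; force is the grip in N (None keeps the last); returns when the fingers have stopped.
- manip.dwell(seconds).
- inverse_kinematics(position, orientation): joint angles nearest the present ones, or None.
- manip.state(): the state.
- cams.capture(name): name is "scene" or "side" or "wrist"; returns a dict with "image" (400x640x3 uint8, blue, green, red), "z_map" (400x640 float32, m along the optical axis (not along the pixel's ray), 0 where there is no reading), "intrinsics" (3x3 intrinsics, pixels), "position" and "orientation" of the camera in the world; the wrist camera has in their place "T_tool_cam" (4x4, takes a point from camera to tool coordinates, whose origin is the TCP and whose axes are the tool frame's). Camera axes: x right, y down, z forward; pixel columns grow to the right and rows downward; lengths in m; the calibration is good to about 2 mm. A picture is of the moment at which its call begins: read the wrist's pose just before it.
A pose or a line that the arm cannot do raises manip.IKError and nothing moves.
- order.close_job(): hands the job in, once; it reports no verdict.
The state is a dict: "clock": time; "joint_pos": joint angles; "joint_velocities": joint speeds; "tau": joint torques, N m; "tool_pos": TCP position; "tcp_rot": TCP orientation; "contact_force": force on the tool from outside, world axes, zero at the start; "moment": the same for the moment, N m; "gripper_width": finger opening in m.
Only numpy, scipy, OpenCV 4.12 (cv2) and the standard library are available. Lean on these libraries where they do the work, as an engineer would, in place of code of your own. Each camera call takes 0.05 s, during which the arm holds its last target.

## Task

The jar clamp on the shaker was left closed: hold its red release tab down until the jaw has sprung all the way back, then gently stand the red-lidded jar upright on the platform between the jaw's sprung pad and the vee stop and let go of it. Pump the black-knobbed lever, one tooth a stroke, until the pad holds the jar firmly in the vee with its spring about half pressed in, never bottomed out, and leave the lever sprung back home. Work the jaw only by tab and lever, never by pushing it, and leave the white-lidded jar and the other things where they are.

Things in the scene. Friction and masses are not known exactly. Their poses are not given: they have to be found in the camera images.
- shaker: Orbital shaker (off, fixed): light grey housing, aluminium platform 200 mm deep (own x, away from the robot at yaw 0) by 272 mm wide (own y), platform top 70 mm above the worktop; origin at the centre of its underside. The jar clamp on it closes along own -y on the line own x = +15 mm; its toothed bar and low cheeks (tops 120 mm above the worktop) lie at own y = 0 to 130 mm.
- stop: Blue vee stop with slippery white plastic faces, 50 mm tall, fixed on the platform at a setting that differs. Origin: on the platform top, under the centre of a jar seated in the vee. Own x = closing direction, pad to vee; own y points away from the lever. With the jaw fully back the pad's face is 43 to 55 mm from the origin along -x. A jar put down about 6 mm short of the origin is clear of both.
- jaw (a joint): Slide of the blue jaw and its toothed bar, m: 0 = fully back (open), grows as it closes towards the vee stop, at most 0.056. A sprung pawl holds it at about 3 mm and every 6 mm (one tooth) from there, up to 1 mm less under load. It starts at about 28 to 46 mm, too far closed for the jar to fit. A spring of about 4 N draws it back while the release tab is down.
- pad (a joint): Travel of the sprung pad (50 mm wide, 36 mm tall steel plate with slippery white plastic face, centre 38 mm above the platform) into the jaw, m: 0 = out, 0.020 = bottomed out. Pushed in by the jar: about 3 N at first contact plus 1 N per mm.
- lever (a joint): Pump lever, rad: 0 = home, leaning 0.24 rad away from the vee (a light spring returns it); 0.49 = end of stroke, leaning 0.25 towards it. 10 mm rod; level axis along own y of stop, 131 mm from the knob's centre. A stroke beyond 0.41 advances the jaw just one tooth (up to 5 mm more at its end, given back); coming back below 0.06 takes the next tooth. 2 to 12 N at the knob.
- knob (a point): Centre of the lever's black ball knob, 30 mm in diameter, about 206 mm above the worktop, on the robot's side of the clamp; it swings along own x of stop, 63 mm from end to end, nearly level. Free all round and above.
- tab (a joint): Release tab with the holding pawl, rad: about 0 = pawl down in the teeth (up to 0.15 where it rides on a tooth), 0.32 = tab fully down. Beyond about 0.2 the jaw is free and runs back in under half a second; let up too soon, the pawl catches the next tooth. The lever must be home meanwhile, which its spring sees to.
- tab_top (a point): Middle of the top face of the red ribbed release tab, a plate 26 mm (along the clamp) by 34 mm, about 126 mm above the worktop, at the end of the clamp away from the vee stop. It goes down 9 mm to its end; frees the jaw after about 6 mm with about 5 N.
- red_jar: White plastic sample jar with a red screw lid (fixed), 60 mm in diameter, 85 mm tall with the lid, 0.2 to 0.35 kg; origin at the centre of its base, z up. Grip the body, about 45 mm above the base.
- white_jar: The same jar with a white lid, to be left standing; origin at the centre of its base.
- meter: Black and yellow handheld meter lying on its back, 160 x 79 x 34 mm, left alone; origin under its middle.
Not all that is in view belongs to the job. Leave any blue look-alike of the red_jar alone.

How it is judged:
On the way, in this order (a step that is already met when the one before it is completed fails the run):
1. the release tab is held down until the jaw is fully back (within 4 mm) (value of joint jaw below 0.004 m), for 0.1 s.
2. the red-lidded jar stands upright on the platform between pad and vee, let go, the jaw still back (x of red_jar in the frame of stop between -0.025 and 0.005 m and y of red_jar in the frame of stop between -0.015 and 0.015 m and height (world z) of red_jar between 0.067 and 0.073 m and angle between red_jar's own z axis and vertical below 0.08 rad and contact force between red_jar and the fingers below 0.3 N and value of joint jaw below 0.009 m), for 0.2 s.
At the end, for the whole second after the job is handed in: The red-lidded jar stands upright (within 0.06 rad) on the platform, at rest, seated in the vee (centre within 5 mm, pressing on it with more than 3 N), the pad pressed in 4 to 15 mm of its 20 mm, the holding pawl in the teeth (tab up), the lever home (below 0.06 rad) (value of joint pad between 0.004 and 0.015 m and contact force between red_jar and stop above 3 N and horizontal distance between red_jar and stop below 0.005 m and height (world z) of red_jar between 0.067 and 0.074 m and angle between red_jar's own z axis and vertical below 0.06 rad and linear speed of red_jar below 0.02 m/s and value of joint lever below 0.06 rad and value of joint tab below 0.08 rad); the robot touches nothing.
It fails at once if the pad is driven to the bottom of its travel (beyond 19.5 mm) (value of joint pad above 0.0195 m).
It fails at once if the jaw or its pad is pushed directly by the robot (over 4 N) (contact force between jaw and the fingers above 4 N or contact force between jaw and the arm above 4 N).
It fails at once if the jar is dropped (falls free of the fingers at over 0.5 m/s) (contact force between red_jar and the fingers below 0.3 N and linear speed of red_jar above 0.5 m/s).
It fails at once if a bystander is moved more than 30 mm or the white-lidded jar tipped over (distance of any of white_jar, meter from where it was at the start of the episode above 0.03 m or angle between white_jar's own z axis and vertical above 0.3 rad).
It also fails if it takes over 72 s, if anything falls off the work surface, if the arm or the gripper's body presses on something with over 40 N, if the wrist force passes 120 N, or if a joint passes its speed limit or range.

## Working session

There is one attempt and no reset: what is moved stays moved. The work goes in short steps, each a Python script; the robot and the scene stay as the last script left them, time stands still between calls to the robot, and variables do not carry over. Pictures are saved under pics/ and viewed, and the job is handed in when it is done.

```bash
ls; mkdir -p pics; python3 - <<'E'
from cell import manip, cams
import cv2, numpy as np, pickle
s=manip.state(); print(s['clock'],s['tool_pos'],s['tcp_rot'],s['contact_force'],s['gripper_width'])
for n in ['scene','side','wrist']:
    s=manip.state(); c=cams.capture(n); c['tool']=(s['tool_pos'],s['tcp_rot'])
    pickle.dump(c,open(f'pics/{n}0.pkl','wb')); cv2.imwrite(f'pics/{n}0.png',c['image'])
    print(n,c['intrinsics'].tolist(),c.get('position'),c.get('orientation'),c.get('T_tool_cam'))
E
```

```text
pics
0.0 [0.20234185 0.64322025 0.23743107] [ 0.23750904  1.55790844 -0.2408787 ] [ 0.43084725 -0.52953634 -0.3403144 ] 0.08815399011895572
scene [[507.33744642997203, 0.0, 328.7186583877836], [0.0, 507.33744642997203, 200.34849676922744], [0.0, 0.0, 1.0]] [-0.14347271 -1.09087745  0.81265504] [-2.02578618  0.67200189 -0.3535186 ] None
side [[371.59367506480004, 0.0, 320.3360310258367], [0.0, 371.59367506480004, 196.80606832634618], [0.0, 0.0, 1.0]] [ 0.403528   -0.88170318  0.61029703] [-2.12090027  0.12355676 -0.06415408] None
wrist [[331.46456471790435, 0.0, 318.8253408932209], [0.0, 331.46456471790435, 204.2085966767325], [0.0, 0.0, 1.0]] None None [[ 1.27854658e-03 -2.65858365e-01  9.64011253e-01 -1.45130152e-01]
 [ 9.99999171e-01  4.84734358e-04 -1.19259483e-03  7.33410275e-04]
 [-1.50228065e-04  9.64011979e-01  2.65858764e-01 -6.82363361e-02]
 [ 0.00000000e+00  0.00000000e+00  0.00000000e+00  1.00000000e+00]]
```

View pics/scene0.png

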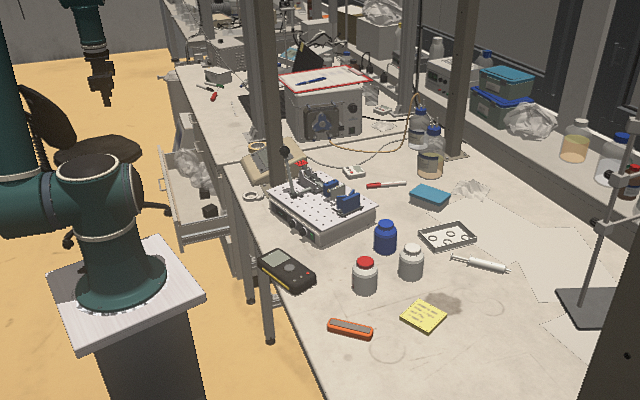

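View pics/side0.png

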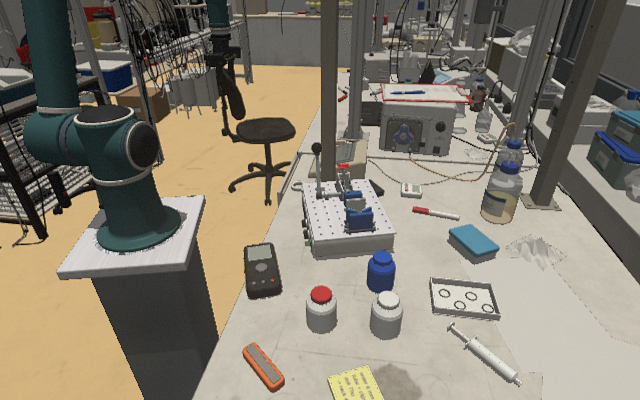

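View pics/wrist0.png

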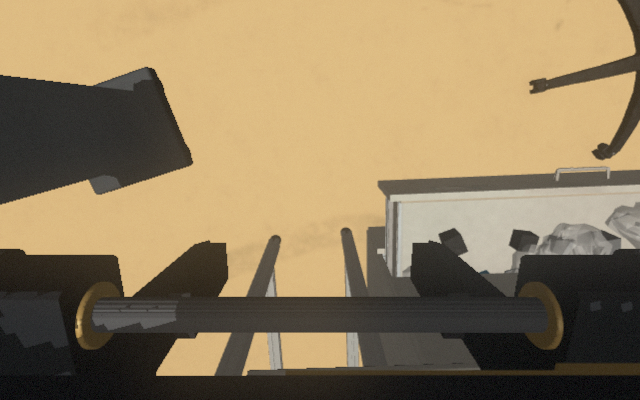

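Scene view: red-lidded jar at (365,275), white-lidded jar at (411,262), blue look-alike at (385,238); the clamp is on the shaker at (320,200), with the black knob at (285,151), red tab at (301,163) and vee at (348,203). The side view agrees: red jar (321,310), knob (316,147), vee (360,215).

```bash
cat > h.py <<'E'
import numpy as np, cv2, pickle
from scipy.spatial.transform import Rotation as R
def pose(c):
    if c.get('position') is not None:
        return R.from_rotvec(c['orientation']).as_matrix(), np.array(c['position'])
    Rt=R.from_rotvec(c['tool'][1]).as_matrix(); T=c['T_tool_cam']
    return Rt@T[:3,:3], Rt@T[:3,3]+np.array(c['tool'][0])
def cloud(c):
    Rm,p=pose(c); K=c['intrinsics']; z=c['z_map']
    v,u=np.mgrid[:400,:640]
    d=np.stack([(u-K[0,2])/K[0,0],(v-K[1,2])/K[1,1],np.ones_like(z)],-1)
    P=(d*z[...,None])@Rm.T+p; P[z==0]=np.nan
    return P
def ray(c,u,v):
    Rm,p=pose(c); K=c['intrinsics']
    return Rm@np.array([(u-K[0,2])/K[0,0],(v-K[1,2])/K[1,1],1]),p
def on_plane(c,u,v,h):
    d,p=ray(c,u,v); return p+d*(h-p[2])/d[2]
def red(im):
    hsv=cv2.cvtColor(im,cv2.COLOR_BGR2HSV); h,s,v=cv2.split(hsv)
    return (((h<8)|(h>172))&(s>150)&(v>70))
def load(n): return pickle.load(open(f'pics/{n}.pkl','rb'))
def snap(n,name):
    from cell import manip,cams
    s=manip.state(); c=cams.capture(n); c['tool']=(s['tool_pos'],s['tcp_rot'])
    pickle.dump(c,open(f'pics/{name}.pkl','wb')); cv2.imwrite(f'pics/{name}.png',c['image']); return c
E
python3 - <<'E'
from h import *
for n,b,sc in [('scene0',(245,135,475,305),3.4),('side0',(235,130,465,345),3)]:
    c=load(n); P=cloud(c); im=c['image']
    x0,y0,x1,y1=b
    crop=cv2.resize(im[y0:y1,x0:x1],None,fx=sc,fy=sc,interpolation=cv2.INTER_CUBIC)
    if crop.shape[0]>600: crop=cv2.resize(crop,None,fx=600/crop.shape[0],fy=600/crop.shape[0])
    cv2.imwrite(f'pics/{n}crop.png',crop); print(crop.shape)
    m=red(im).astype(np.uint8); k,l,st,ce=cv2.connectedComponentsWithStats(m)
    for i in range(1,k):
        if st[i,4]>15:
            Q=P[l==i]; Q=Q[~np.isnan(Q[:,0])]
            if len(Q) : print(n,st[i],ce[i].round(1),np.median(Q,0).round(3),Q.min(0).round(3),Q.max(0).round(3))
# posts and others: depth height map bins
P=np.concatenate([cloud(load('scene0')).reshape(-1,3),cloud(load('side0')).reshape(-1,3)])
P=P[~np.isnan(P[:,0])]
Q=P[(P[:,0]>0)&(P[:,0]<1.2)&(P[:,1]>-.6)&(P[:,1]<1)&(P[:,2]>-.05)&(P[:,2]<1.5)]
g=np.full((24,32),-1.)
ix=((Q[:,0])/.05).astype(int); iy=((Q[:,1]+.6)/.05).astype(int)
np.maximum.at(g,(ix,iy),Q[:,2])
print('rows x 0..1.2, cols y -.6..1 max z in cm')
for r in range(24): print('%.2f'%(r*.05),' '.join('%3d'%round(v*100) if v>-.9 else ' ..' for v in g[r]))
E
```

```text
(578, 782, 3)
scene0 [291  75  82  18 105] [335.5  85.2] [0.93  0.361 0.214] [0.773 0.32  0.094] [1.329 0.648 0.217]
scene0 [211  92   6   9  23] [213.5  95.8] [0.732 1.037 0.03 ] [0.715 1.009 0.022] [0.778 1.103 0.037]
scene0 [295 160  12   6  44] [300.8 162.7] [0.576 0.057 0.129] [0.557 0.045 0.125] [0.591 0.071 0.133]
scene0 [630 164  10   7  50] [634.5 166.9] [ 1.215 -0.59   0.174] [ 1.204 -0.601  0.165] [ 1.232 -0.577  0.179]
scene0 [367 183  13   3  20] [373.  183.8] [ 0.792 -0.023  0.018] [ 0.771 -0.034  0.013] [ 0.81  -0.01   0.022]
scene0 [357 256  16  10 131] [364.8 260.7] [ 0.46  -0.38   0.087] [ 0.441 -0.4    0.084] [ 0.478 -0.362  0.09 ]
(600, 642, 3)
side0 [ 84   7  24  15 158] [92.1 11.6] [-1.239  3.074  0.288] [-1.298  2.726  0.201] [-1.084  3.114  0.316]
side0 [16 44 13 18 85] [22.3 50.8] [-1.282  1.942  0.149] [-1.315  1.905  0.08 ] [-1.244  2.029  0.178]
side0 [338  94   9   7  20] [342.1  97.6] [0.735 1.025 0.025] [0.713 1.011 0.017] [0.764 1.068 0.034]
side0 [456  96  17   7  35] [466.7 100.2] [1.069 0.33  0.211] [1.018 0.321 0.209] [1.087 0.388 0.213]
side0 [383
[... 3046 characters left out ...]
 22  ..   3   3   3  ..   3   3   3
0.95   1   1   1   1   1   1   2   4   2  14  20  17   1   1   1   1   1  20  22  22  22  22  22  22  ..  ..  ..   3   3   3  ..  ..
1.00   1   1   1   1   1   1   3   5   2  14  20  17   1   1   8   1   1  19  22  22  22  22  22  24  24  23  20  16  ..   3   3   1
1.05   1   1   1   1   1   1   2   2   1   1   1   1   0  15  22   1   1   2  22  22  22  22  22  21  24  24  24  24  25  21  15   2
1.10   8   8   1   1   1   1   1   1   1   1   1  55  54  16  21   1   1   4   4   2   2  22  22   2  ..  ..  ..  ..  25  24  24  ..
1.15  15   8   8   8   8   8   1   1   1   1   1  55  54   8  12  ..   1   2   3   2   2   2   2   2   1   1  ..  ..  ..  ..  ..  ..
```

View pics/scene0crop.png

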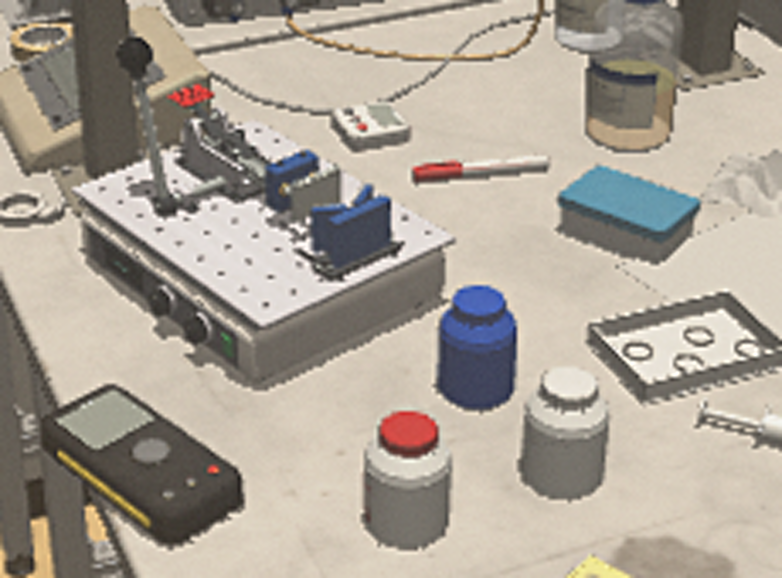

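View pics/side0crop.png

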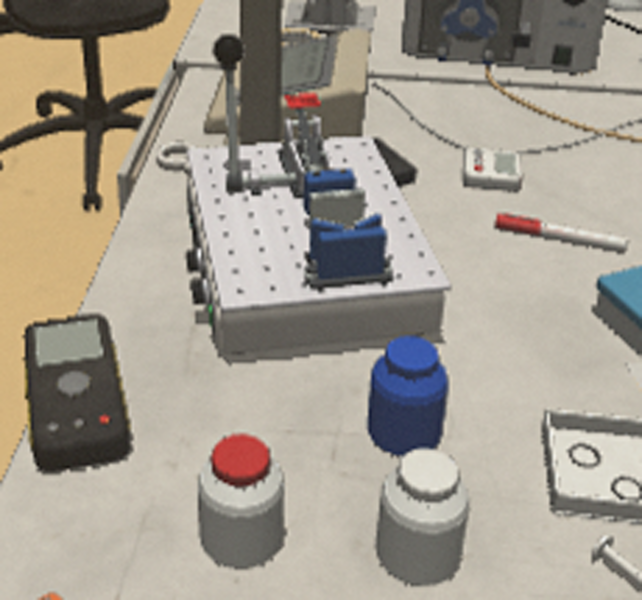

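The red-lidded jar (scene 365,275) is the only white jar with a red lid. The blue one (385,238) and the white-lidded one (411,262) stay put. A tall post stands just behind the clamp at about (0.53, 0.14). I'll measure the shaker, the clamp and the post next.

```bash
python3 - <<'E'
from h import *
np.set_printoptions(precision=4,suppress=True)
for n in ['scene0','side0']:
    c=load(n); P=cloud(c); im=c['image']; hsv=cv2.cvtColor(im,cv2.COLOR_BGR2HSV); print(n)
    ok=~np.isnan(P[...,0])
    reg=ok&(P[...,0]>.38)&(P[...,0]<.72)&(P[...,1]>-.32)&(P[...,1]<.2)
    m=reg&(P[...,2]>.062)&(P[...,2]<.084)&(hsv[...,1]<40)&(hsv[...,2]>150)
    k,l,st,ce=cv2.connectedComponentsWithStats(m.astype(np.uint8)); i=1+np.argmax(st[1:,4])
    Q=P[l==i]; print('plat z',np.percentile(Q[:,2],[5,50,95]),len(Q))
    # re-project pixels on z=.07
    vu=np.argwhere(l==i); W=np.array([on_plane(c,u,v,.07)[:2] for v,u in vu],dtype=np.float32)
    r=cv2.minAreaRect(W); print('rect',r, cv2.boxPoints(r).tolist())
    # dark knob
    kn=reg&(P[...,2]>.17)&(P[...,2]<.24)&(hsv[...,2]<70)&(P[...,1]<.05)
    Q=P[kn]; print('knob surf',np.median(Q,0),Q.min(0),Q.max(0),len(Q), np.argwhere(kn).mean(0)[::-1])
    rod=reg&(P[...,2]>.1)&(P[...,2]<.2)&(P[...,0]<.52)&(P[...,1]<.06)
    for z0 in (.1,.125,.15,.175):
        q=P[rod&(P[...,2]>=z0)&(P[...,2]<z0+.025)]; print(' rod',z0,np.median(q,0),len(q))
    bl=reg&(hsv[...,0]>100)&(hsv[...,0]<130)&(hsv[...,1]>110)&(P[...,2]>.07)&(P[...,0]>.5)
    k,l,st,ce=cv2.connectedComponentsWithStats(bl.astype(np.uint8))
    for i in range(1,k):
        if st[i,4]>20: Q=P[l==i]; print('blue',st[i],np.median(Q,0),np.percentile(Q,2,axis=0),np.percentile(Q,98,axis=0))
    po=ok&(P[...,0]>.45)&(P[...,0]<.65)&(P[...,1]>.07)&(P[...,1]<.22)&(P[...,2]>.2)&(P[...,2]<.7)
    Q=P[po]; print('post',np.percentile(Q,[1,50,99],axis=0))
    # jar tops white
    j=ok&(P[...,2]>.06)&(P[...,2]<.1)&(P[...,1]<-.2)&(P[...,1]>-.5)&(P[...,0]>.38)&(P[...,0]<.7)
    k,l,st,ce=cv2.connectedComponentsWithStats(j.astype(np.uint8))
    for i in range(1,k):
        if st[i,4]>40: Q=P[l==i]; print('jar',ce[i],np.median(Q,0),Q.min(0),Q.max(0))
E
```

```text
scene0
plat z [0.0695 0.0722 0.0748] 1656
rect ((0.5610727071762085, -0.05953200161457062), (0.19954344630241394, 0.2733183205127716), 1.9300333261489868) [[0.45675504207611084, 0.07368940860033035], [0.46596014499664307, -0.19947384297847748], [0.6653903722763062, -0.192753404378891], [0.6561852693557739, 0.08040983974933624]]
knob surf [0.49   0.0046 0.2125] [ 0.4789 -0.0043  0.1916] [0.5056 0.018  0.2245] 92 [284.1522 151.25  ]
 rod 0.1 [ 0.4944 -0.0119  0.1107] 30
 rod 0.125 [ 0.4933 -0.0061  0.1371] 33
 rod 0.15 [ 0.494  -0.0005  0.1629] 32
 rod 0.175 [0.4932 0.0051 0.1887] 32
blue [324 180  14   6  31] [ 0.5765 -0.0918  0.1273] [ 0.5548 -0.0991  0.1257] [ 0.5953 -0.0852  0.1313]
blue [337 190  22  11  56] [ 0.5767 -0.1748  0.122 ] [ 0.5503 -0.1815  0.1195] [ 0.6042 -0.1528  0.1244]
blue [376 219  20  15 165] [ 0.5971 -0.297   0.0863] [ 0.5787 -0.314   0.0702] [ 0.622  -0.2753  0.09  ]
post [[0.5186 0.1235 0.2044]
 [0.5323 0.1331 0.4109]
 [0.5569 0.1884 0.5793]]
jar [385.1602 228.8042] [ 0.593  -0.3017  0.0745] [ 0.5719 -0.3222  0.06  ] [ 0.624  -0.2653  0.0907]
jar [411.5663 25
[... 769 characters left out ...]
2
blue [344 191  17   5  60] [ 0.5731 -0.095   0.1265] [ 0.5549 -0.0997  0.1222] [ 0.5937 -0.0853  0.1284]
blue [347 207  26  10 113] [ 0.5758 -0.1761  0.1204] [ 0.55   -0.1829  0.117 ] [ 0.6029 -0.1569  0.1228]
blue [371 250  23  20 283] [ 0.6005 -0.2994  0.0854] [ 0.5815 -0.3136  0.0702] [ 0.621  -0.2768  0.088 ]
post [[0.5213 0.1243 0.2049]
 [0.5419 0.1317 0.3936]
 [0.5711 0.1744 0.5406]]
jar [381.8114 262.6444] [ 0.5995 -0.3041  0.0739] [ 0.5739 -0.3229  0.0601] [ 0.6315 -0.2722  0.0886]
jar [321.0089 300.1374] [ 0.4592 -0.3923  0.0742] [ 0.4311 -0.4107  0.06  ] [ 0.4899 -0.3604  0.0891]
jar [387.2333 305.4794] [ 0.5794 -0.4205  0.0747] [ 0.5543 -0.4386  0.06  ] [ 0.6107 -0.3886  0.0892]
```

```bash
python3 - <<'E'
from h import *
from cell import manip,inverse_kinematics
s=manip.state(); print(R.from_rotvec(s['tcp_rot']).as_matrix().round(3), s['joint_pos'])
def down(yaw): # jaw axis (tool y) horizontal at angle yaw
    x=np.array([0,0,-1.]); y=np.array([np.cos(yaw),np.sin(yaw),0]); z=np.cross(x,y)
    return R.from_matrix(np.stack([x,y,z],1)).as_rotvec()
for p in ([.203,.644,.24],[.13,.38,.35],[.13,.38,.45],[.12,.36,.4],[.57,.05,.2],[.46,-.38,.05],[.48,-.06,.25]):
  for yaw in (0,np.pi/2,np.pi,-np.pi/2):
    j=inverse_kinematics(p,down(yaw)); print(p,round(yaw,2),None if j is None else np.round(j,3))
E
```

```text
[[-0.001  0.3    0.954]
 [-0.002  0.954 -0.3  ]
 [-1.    -0.002 -0.   ]] [ 1.22909416e+00  2.64576754e-01  1.60504669e+00 -3.32703634e-06
  1.27369343e+00 -3.69249464e-02]
[0.203, 0.644, 0.24] 0 [ 1.229  0.264  1.602 -0.     1.276  1.229]
[0.203, 0.644, 0.24] 1.57 [ 1.229  0.264  1.602 -0.     1.276 -0.342]
[0.203, 0.644, 0.24] 3.14 [ 1.229  0.264  1.602 -0.     1.276 -1.913]
[0.203, 0.644, 0.24] -1.57 None
[0.13, 0.38, 0.35] 0 [ 1.179 -0.325  1.976 -0.     1.491  1.179]
[0.13, 0.38, 0.35] 1.57 [ 1.179 -0.325  1.976 -0.     1.491 -0.392]
[0.13, 0.38, 0.35] 3.14 [ 1.179 -0.325  1.976 -0.     1.491 -1.962]
[0.13, 0.38, 0.35] -1.57 None
[0.13, 0.38, 0.45] 0 [ 1.179 -0.324  1.798 -0.     1.667  1.179]
[0.13, 0.38, 0.45] 1.57 [ 1.179 -0.324  1.798 -0.     1.667 -0.392]
[0.13, 0.38, 0.45] 3.14 [ 1.179 -0.324  1.798 -0.     1.667 -1.962]
[0.13, 0.38, 0.45] -1.57 None
[0.12, 0.36, 0.4] 0 [ 1.183 -0.375  1.922 -0.     1.594  1.183]
[0.12, 0.36, 0.4] 1.57 [ 1.183 -0.375  1.922 -0.     1.594 -0.387]
[0.12, 0.36, 0.4] 3.14 [ 1.183 -0.375  1.922 -0.     1.594 -1.958]
[0.12, 0.36, 0.4] -1.57 None
[0.57, 0.05, 0.2] 0 [ 0.044  0.099  1.871 -0.     1.172  0.044]
[0.57, 0.05, 0.2] 1.57 [ 0.044  0.099  1.871 -0.     1.172 -1.527]
[0.57, 0.05, 0.2] 3.14 None
[0.57, 0.05, 0.2] -1.57 [ 0.044  0.099  1.871 -0.     1.172  1.615]
[0.46, -0.38, 0.05] 0 [-0.732  0.3    1.936 -0.     0.906 -0.732]
[0.46, -0.38, 0.05] 1.57 [-0.732  0.3    1.936  0.     0.906 -2.303]
[0.46, -0.38, 0.05] 3.14 [-0.732  0.3    1.936 -0.     0.906  2.409]
[0.46, -0.38, 0.05] -1.57 [-0.732  0.3    1.936 -0.     0.906  0.839]
[0.48, -0.06, 0.25] 0 [-0.176 -0.111  1.985 -0.     1.268 -0.176]
[0.48, -0.06, 0.25] 1.57 [-0.176 -0.111  1.985  0.     1.268 -1.747]
[0.48, -0.06, 0.25] 3.14 None
[0.48, -0.06, 0.25] -1.57 [-0.176 -0.111  1.985 -0.     1.268  1.395]
```

Shaker: centre (0.5605, -0.0605), yaw +2°. The post is at x 0.52–0.57, y 0.124 and beyond, just behind the tab. Plan: fold the arm in, swing past the post, look with the wrist camera, then press the tab with one open finger, with the gripper diagonal so it clears both post and knob.

```bash
cat >> h.py <<'E'
def down(yaw):
    x=np.array([0,0,-1.]); y=np.array([np.cos(yaw),np.sin(yaw),0]); z=np.cross(x,y)
    return R.from_matrix(np.stack([x,y,z],1)).as_rotvec()
E
python3 - <<'E'
from h import *
from cell import manip,inverse_kinematics
import math
def t(): return round(manip.state()['clock'],2)
print(t())
j=list(inverse_kinematics([.13,.38,.36],down(1.2)))
j[5]=.4; manip.set_joints(j); print(t())
j[0]=-.25; j[5]=.6; manip.set_joints(j); print(t(),manip.state()['tool_pos'])
manip.move_pose([.49,-.14,.34],down(-math.pi/4)); print(t())
s=manip.state(); print(s['tool_pos'],s['joint_pos'],s['contact_force'])
snap('wrist','w1'); 
E
```

```text
0.15
1.3
3.21 [ 0.39472866 -0.07442687  0.35989215]
3.75
[ 0.49012778 -0.1392878   0.33926512] [-3.25994356e-01 -9.89318476e-02  1.81215982e+00  3.32353311e-04
  1.43064556e+00  4.58553044e-01] [ 0.81866735  0.6723274  -0.46094109]
```

View pics/w1.png

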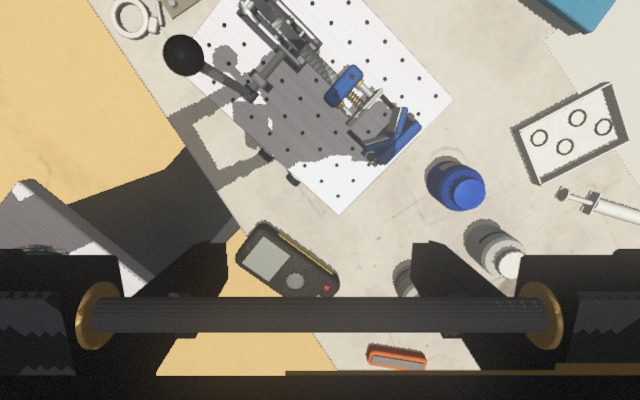

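The wrist view shows the knob at (184,55), the jaw at (347,88) with its pad at (365,105), and the vee at (395,135). The tab is just out of frame, so I'll take one more view further back.

```bash
python3 - <<'E'
from h import *
from cell import manip
manip.move_linear([.50,-.06,.35],rate=.3); print(manip.state()['clock'])
c=snap('wrist','w2')
for n in ('w1','w2'):
    c=load(n); P=cloud(c); im=c['image']; hsv=cv2.cvtColor(im,cv2.COLOR_BGR2HSV)
    np.set_printoptions(precision=4,suppress=True)
    reg=(P[...,0]>.4)&(P[...,0]<.7)&(P[...,1]>-.24)&(P[...,1]<.12)&(P[...,2]>.04)
    bl=reg&(hsv[...,0]>100)&(hsv[...,0]<130)&(hsv[...,1]>110)
    k,l,st,ce=cv2.connectedComponentsWithStats(bl.astype(np.uint8))
    for i in range(1,k):
        if st[i,4]>60: Q=P[l==i]; print(n,'blue',st[i],np.median(Q,0),np.percentile(Q,2,axis=0),np.percentile(Q,98,axis=0))
    kn=reg&(P[...,2]>.18)&(P[...,2]<.24)&(P[...,0]<.55)
    Q=P[kn]; vu=np.argwhere(kn).astype(np.float32)
    (u,v),r=cv2.minEnclosingCircle(vu[:,::-1].copy()); print('knob',u,v,r,np.percentile(Q,[2,50,98],axis=0),on_plane(c,u,v,.206))
    m=red(im)&reg; Q=P[m]
    if len(Q)>20:
        print('tab',len(Q),np.median(Q,0),np.percentile(Q,[1,99],axis=0))
        vu=np.argwhere(m); W=np.array([on_plane(c,u,v,.126)[:2] for v,u in vu],dtype=np.float32); print(cv2.minAreaRect(W))
    pl=reg&(P[...,2]>.066)&(P[...,2]<.078)&(hsv[...,1]<40); print('plat z',np.median(P[pl][:,2]))
    cr=im[0:200,150:470]; cv2.imwrite(f'pics/{n}c.png',cv2.resize(cr,None,fx=2.5,fy=2.5,interpolation=cv2.INTER_CUBIC))
E
```

```text
4.2167
w1 blue [334  66  28  34 420] [ 0.5789 -0.0893  0.1251] [ 0.5653 -0.0964  0.1233] [ 0.5953 -0.0816  0.1268]
w1 blue [394 108  13  32 125] [ 0.5933 -0.1595  0.1191] [ 0.5789 -0.1689  0.1137] [ 0.6053 -0.1515  0.1208]
w1 blue [395 124  26  29 247] [ 0.5875 -0.1752  0.1192] [ 0.57   -0.1793  0.1174] [ 0.6036 -0.1711  0.1209]
knob 185.5 55.5 24.545974731445312 [[0.4818 0.     0.1878]
 [0.4955 0.0103 0.2156]
 [0.5075 0.0248 0.2205]] [0.4952 0.0128 0.206 ]
plat z 0.06928731993503418
w2 blue [393 131  10  17  69] [ 0.5913 -0.0909  0.1253] [ 0.5817 -0.0947  0.1237] [ 0.5948 -0.083   0.1268]
w2 blue [405 167  38  37 186] [ 0.577  -0.1607  0.1191] [ 0.5496 -0.1687  0.1136] [ 0.6041 -0.1522  0.1206]
w2 blue [417 180  38  36 302] [ 0.5785 -0.1749  0.1194] [ 0.5518 -0.1792  0.1179] [ 0.6034 -0.1708  0.121 ]
knob 254.23016357421875 138.1560821533203 17.770626068115234 [[0.4818 0.0009 0.2069]
 [0.4957 0.0136 0.2161]
 [0.5076 0.0268 0.2206]] [0.4936 0.0145 0.206 ]
tab 343 [0.5811 0.0653 0.1264] [[ 0.527  -0.1018  0.1242]
 [ 0.5907  0.0715  0.3963]]
((0.5273942351341248, -0.14179711043834686), (0.4437386989593506, 0.03563211113214493), 76.70185852050781)
plat z 0.06932841813768004
```

View pics/w1c.png

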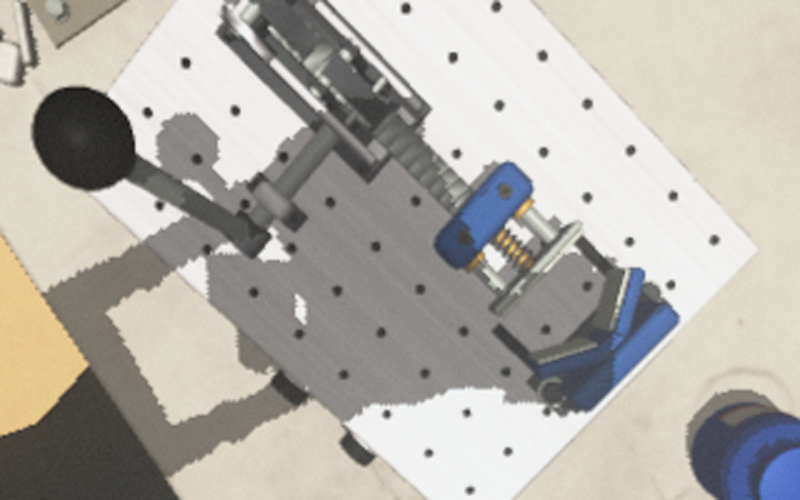

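View pics/w2.png

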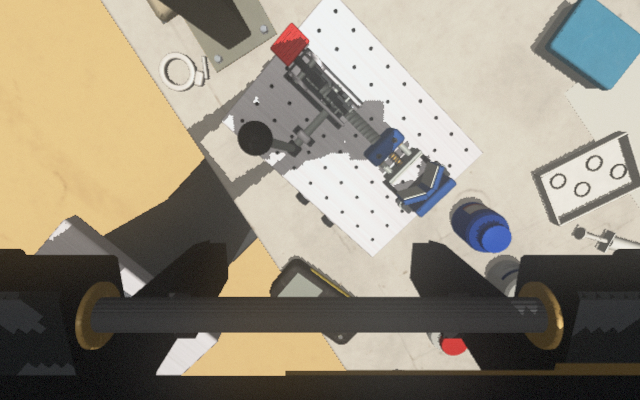

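Second wrist view: tab at (290,45), knob (254,138), jaw (385,147), vee (425,185), with the post base at top left. I'll enlarge the vee and fit the tab.

```bash
python3 - <<'E'
from h import *
np.set_printoptions(precision=4,suppress=True)
c=load('w2'); P=cloud(c); im=c['image']
m=red(im); m[90:]=0; m[:,340:]=0; m[:,:250]=0
vu=np.argwhere(m); W=np.array([on_plane(c,u,v,.126)[:2] for v,u in vu],dtype=np.float32); print('tab',len(W),cv2.minAreaRect(W),vu.mean(0)); Q=P[m]; print(np.median(Q,0))
# rectified overhead map at z=.12 around vee/jaw: 0.5mm/px ; both images
x0,x1,y0,y1=.52,.63,-.20,-.06
for n in ('w1','w2'):
    c=load(n); Rm,p=pose(c); K=c['intrinsics']; s=.00025
    ys=np.arange(y0,y1,s); xs=np.arange(x1,x0,-s)   # rows: x decreasing down; cols: y
    Y,X=np.meshgrid(ys,xs); G=np.stack([X,Y,np.full_like(X,.12)],-1)
    q=(G-p)@Rm; u=q[...,0]/q[...,2]*K[0,0]+K[0,2]; v=q[...,1]/q[...,2]*K[1,1]+K[1,2]
    o=cv2.remap(c['image'],u.astype(np.float32),v.astype(np.float32),cv2.INTER_CUBIC)
    for k in range(int(round((y1-y0)/.02))):
        cv2.line(o,(int(k*.02/s),0),(int(k*.02/s),8),(0,0,255),1)
    for k in range(6):
        cv2.line(o,(0,int((x1-(.52+.02*k+.0))/s)),(8,int((x1-(.52+.02*k))/s)),(0,0,255),1)
    cv2.imwrite(f'pics/{n}rect.png',o); print(o.shape)
E
```

```text
tab 323 ((0.5745738744735718, 0.05956464260816574), (0.03159176558256149, 0.02407579869031906), 1.7786180973052979) [ 35.6316 289.7276]
[nan nan nan]
(440, 560, 3)
(440, 560, 3)
```

View pics/w1rect.png

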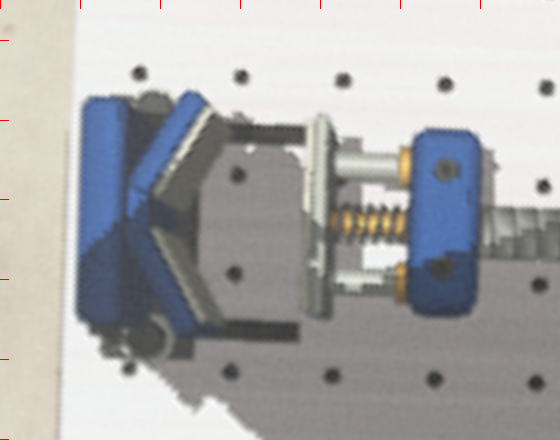

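View pics/w2rect.png

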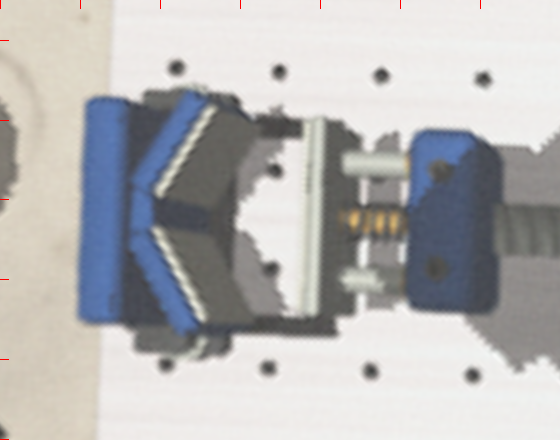

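Vee faces fit at about 60° each side, with the apex at about (0.5765, -0.164). That puts the stop origin near (0.576, -0.129). Tab centre is about (0.5745, 0.0585). Pressing the tab now.

```bash
python3 - <<'E'
from h import *
from cell import manip
import math
a=math.radians(50); f=.0527
x,y=.5748+f*math.cos(a), .0572-f*math.sin(a); print(x,y)
manip.move_pose([x,y,.30],down(-a))
manip.move_linear([x,y,.135],rate=.2)
f0=manip.state()['contact_force']; print(manip.state()['clock'],f0)
for z in (.126,.123,.120,.118,.1165,.115,.1135):
    manip.move_linear([x,y,z],rate=.05); s=manip.state(); df=np.array(s['contact_force'])-f0
    print(z,s['tool_pos'].round(4),df.round(2),round(s['clock'],2))
    if df[2]>22: break
manip.dwell(.6)
s=manip.state(); print((np.array(s['contact_force'])-f0).round(2),s['clock'])
snap('side','s1'); snap('scene','c1'); snap('wrist','w3')
im=cv2.imread('pics/s1.png'); cv2.imwrite('pics/s1c.png',cv2.resize(im[120:270,270:430],None,fx=4,fy=4,interpolation=cv2.INTER_CUBIC))
E
```

```text
0.6086749070304805 0.01682945784762986
5.8667 [ 0.14179353  0.57136304 -0.11360828]
0.126 [0.6096 0.0169 0.1269] [ 2.17 -0.73  2.68] 6.2
0.123 [0.6091 0.0174 0.1235] [1.99 1.6  4.  ] 6.45
0.12 [0.6093 0.0172 0.1206] [-0.14  2.08  4.84] 6.7
0.118 [0.6094 0.0173 0.1202] [-2.51  1.86 12.67] 6.95
0.1165 [0.6096 0.0173 0.12  ] [-4.25  1.25 19.21] 7.2
0.115 [0.6097 0.0174 0.1198] [-6.22  1.16 26.16] 7.45
[-7.26  1.23 25.57] 8.05
```

View pics/s1c.png

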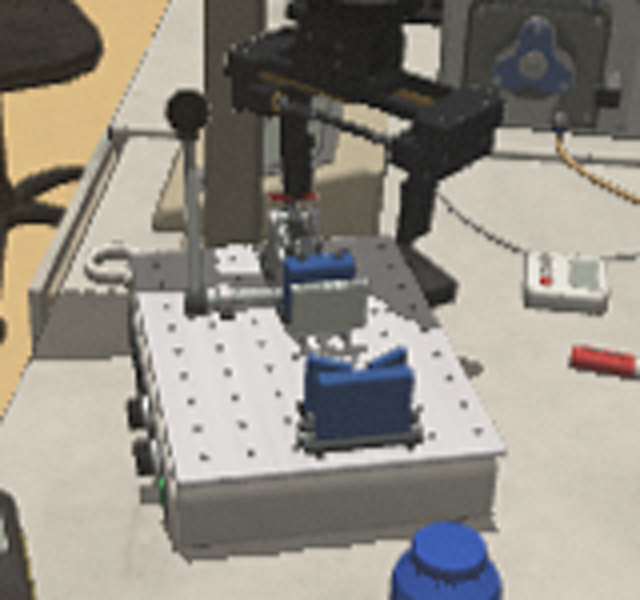

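View pics/w3.png

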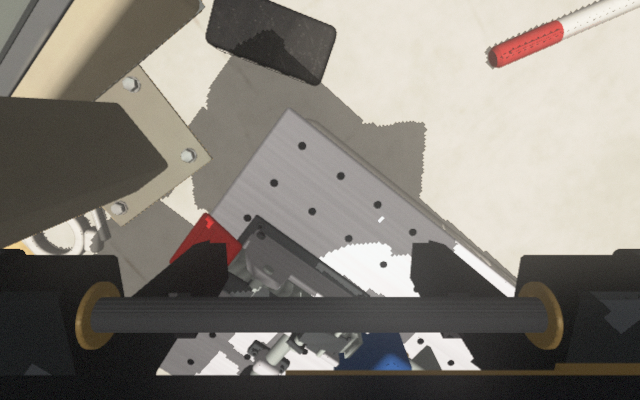

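The tab is down, with a hard stop at z=0.120, and the jaw has clearly moved back from the vee. I'll check how far before letting go.

```bash
python3 - <<'E'
from h import *
np.set_printoptions(precision=4,suppress=True)
for n in ('side0','s1','scene0','c1'):
    c=load(n); P=cloud(c); hsv=cv2.cvtColor(c['image'],cv2.COLOR_BGR2HSV)
    bl=(hsv[...,0]>100)&(hsv[...,0]<130)&(hsv[...,1]>110)&(P[...,2]>.121)&(P[...,2]<.14)&(P[...,0]>.54)&(P[...,0]<.61)&(P[...,1]>-.13)&(P[...,1]<.05)
    vu=np.argwhere(bl); W=np.array([on_plane(c,u,v,.126) for v,u in vu]); 
    print(n,len(W),np.median(W,0),np.percentile(W[:,1],[3,97]))
    pd=(hsv[...,1]<60)&(hsv[...,2]>90)&(P[...,2]>.095)&(P[...,2]<.122)&(P[...,0]>.56)&(P[...,0]<.59)&(P[...,1]>-.13)&(P[...,1]<-.04)
    print('  pad',pd.sum(),np.percentile(P[pd][:,1],[10,50,90]))
E
```

```text
side0 60 [ 0.5733 -0.094   0.126 ] [-0.1022 -0.0837]
  pad 100 [-0.1254 -0.1237 -0.1224]
s1 57 [ 0.5709 -0.0552  0.126 ] [-0.0633 -0.0455]
  pad 100 [-0.0864 -0.0848 -0.0831]
scene0 31 [ 0.5766 -0.0894  0.126 ] [-0.0946 -0.0818]
  pad 89 [-0.1257 -0.1219 -0.0479]
c1 34 [ 0.5753 -0.0501  0.126 ] [-0.0564 -0.0424]
  pad 71 [-0.0861 -0.0839 -0.081 ]
```

The jaw moved back 39 mm, leaving the pad face about 44.5 mm from the vee origin. That matches fully back. Now I'll release the tab and fetch the red jar at (0.4595, -0.382).

```bash
python3 - <<'E'
from h import *
from cell import manip
import math
s=manip.state(); p=s['tool_pos']
manip.move_linear([p[0],p[1],.30],rate=.25)
manip.move_pose([.4595,-.382,.17],down(-math.pi/2)); print(manip.state()['clock'])
snap('side','s2'); snap('wrist','w4')
c=load('s2'); P=cloud(c); hsv=cv2.cvtColor(c['image'],cv2.COLOR_BGR2HSV)
bl=(hsv[...,0]>100)&(hsv[...,0]<130)&(hsv[...,1]>110)&(P[...,2]>.121)&(P[...,2]<.14)&(P[...,0]>.54)&(P[...,0]<.61)&(P[...,1]>-.13)&(P[...,1]<.05)
print('jaw',np.median([on_plane(c,u,v,.126) for v,u in np.argwhere(bl)],axis=0))
P=cloud(load('w4')); m=red(load('w4')['image'])&(np.abs(P[...,2]-.085)<.02); Q=P[m]; print('lid',m.sum(),np.percentile(Q,[2,50,98],axis=0))
E
```

```text
10.725
jaw [ 0.57682571 -0.0568973   0.126     ]
lid 315 [[ 0.44207672 -0.39934505  0.08320518]
 [ 0.4696092  -0.38253551  0.084704  ]
 [ 0.47785512 -0.36591069  0.08605126]]
```

View pics/s2.png

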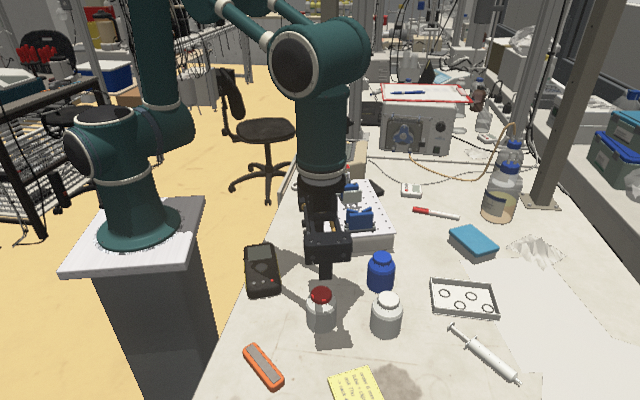

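The gripper hangs above the red-lidded jar (321,295), and the jaw stayed back. The wrist lid fix (0.460, -0.3825) agrees with the earlier one. Grasping now, then lifting and moving over the vee.

```bash
python3 - <<'E'
from h import *
from cell import manip
import math
manip.move_linear([.460,-.3825,.028],rate=.12); s=manip.state(); print(s['clock'],s['tool_pos'],s['contact_force'])
manip.set_gripper(.05,force=18); s=manip.state(); print(s['gripper_width'],s['clock'])
manip.move_linear([.460,-.3825,.20],rate=.2); s=manip.state(); print(s['gripper_width'],s['contact_force'],s['clock'])
X,Y=.5763,-.1225
manip.move_pose([X,Y,.235],down(.034)); s=manip.state(); print(s['tool_pos'],s['clock'],s['contact_force'])
snap('side','s3'); snap('scene','c3')
for n in ('s3','c3'):
    im=cv2.imread(f'pics/{n}.png'); b=(120,270,270,430) if n[0]=='s' else (110,260,240,400)
    cv2.imwrite(f'pics/{n}c.png',cv2.resize(im[b[0]:b[1],b[2]:b[3]],None,fx=4,fy=4,interpolation=cv2.INTER_CUBIC))
E
```

```text
12.1583 [ 0.4606789  -0.38309916  0.02897215] [-0.0805912   0.0620871  -0.31263731]
0.05858908358549059 12.7083
0.059156261452420734 [ 0.34097654  0.63685917 -4.03595321] 13.7167
[ 0.575685   -0.12294833  0.23385391] 14.825 [-0.66366164 -0.00509023 -2.25069564]
```

View pics/s3c.png

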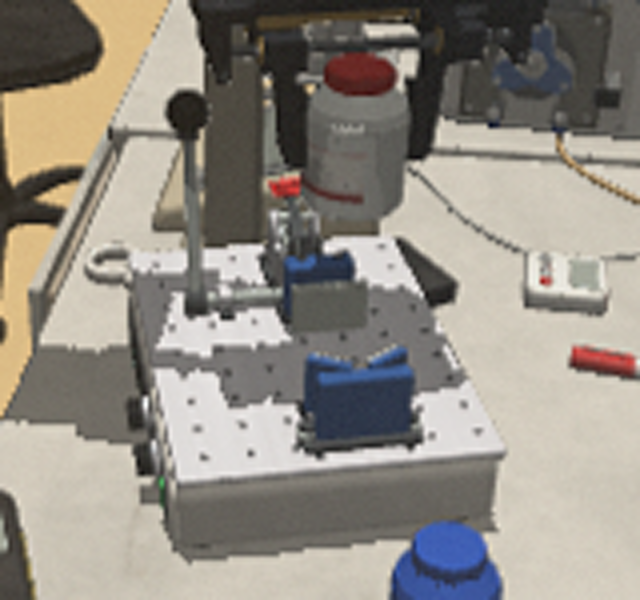

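View pics/c3c.png

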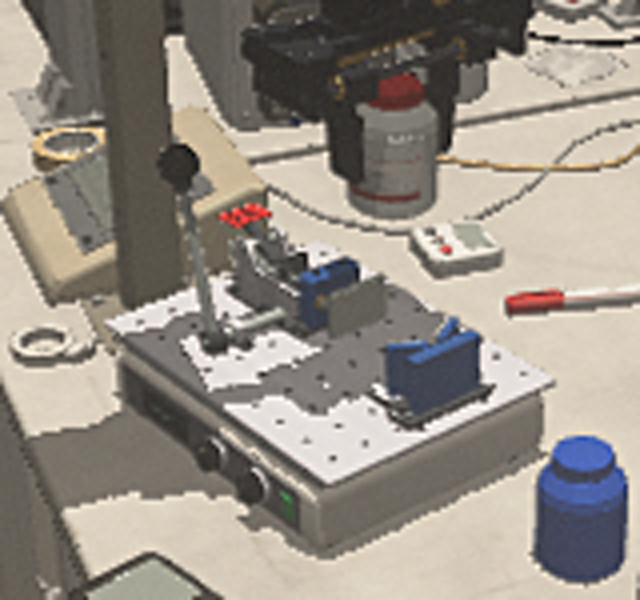

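The jar is held upright above the gap. In the scene crop the pad is at (357,305) and the vee at (432,365), both clear. Lowering with force sensing.

```bash
python3 - <<'E'
from h import *
from cell import manip
X,Y=.5765,-.1222
manip.move_linear([X,Y,.108],rate=.12); manip.dwell(.15); s=manip.state(); f0=np.array(s['contact_force']); print(s['tool_pos'],f0,s['clock'])
for z in np.arange(.1055,.0945,-.0015):
    manip.move_linear([X,Y,z],rate=.03); s=manip.state(); df=np.array(s['contact_force'])-f0; print(round(z,4),s['tool_pos'].round(4),df.round(2))
    if df[2]>2.5: break
print(s['clock'])
manip.set_gripper(.07); manip.set_gripper(.088); manip.dwell(.25)
s=manip.state(); print(s['gripper_width'],s['contact_force'],s['clock'])
manip.move_linear([X,Y,.27],rate=.2)
manip.move_linear([.48,-.16,.34],rate=.35)
print(manip.state()['clock'])
for n in ('side','scene'): snap(n,n[0]+'4')
for n,b in (('s4',(120,270,270,430)),('s4',(120,270,270,430))):
    im=cv2.imread(f'pics/{n}.png')
    cv2.imwrite(f'pics/{n}c.png',cv2.resize(im[b[0]:b[1],b[2]:b[3]],None,fx=4,fy=4,interpolation=cv2.INTER_CUBIC))
snap('wrist','w5')
E
```

```text
[ 0.57728485 -0.1223976   0.10913242] [-0.43453403  0.45942887 -3.49443855] 16.2833
0.1055 [ 0.5764 -0.1222  0.1055] [ 0.17 -0.43  0.6 ]
0.104 [ 0.5763 -0.1221  0.1038] [-0.01  0.02  0.19]
0.1025 [ 0.5764 -0.1222  0.1023] [ 0.87 -0.83 -0.7 ]
0.101 [ 0.5764 -0.1222  0.1008] [ 0.78 -0.48  1.53]
0.0995 [ 0.5764 -0.1222  0.0994] [ 0.52 -0.56  1.2 ]
0.098 [ 0.5768 -0.1222  0.0984] [ 1.14 -0.93  2.32]
0.0965 [ 0.5769 -0.1223  0.0983] [-3.26  0.24 11.35]
18.0333
0.08798725974670243 [-0.6231458   0.17877827 -0.44488563] 19.1083
20.6333
```

View pics/s4c.png

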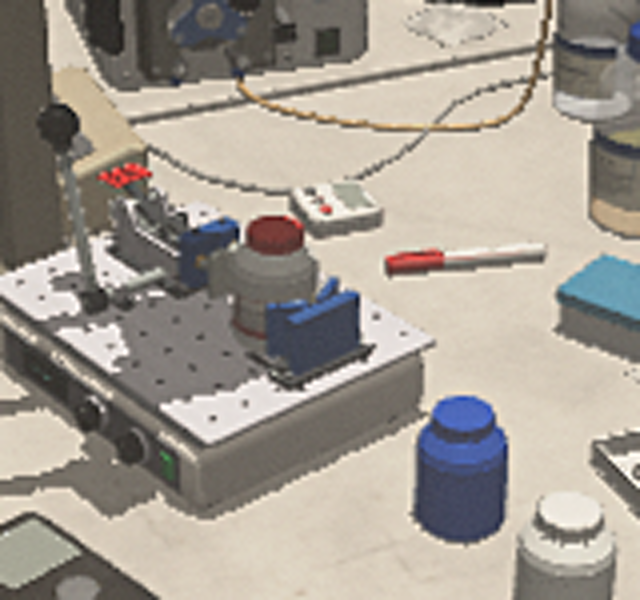

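View pics/w5.png

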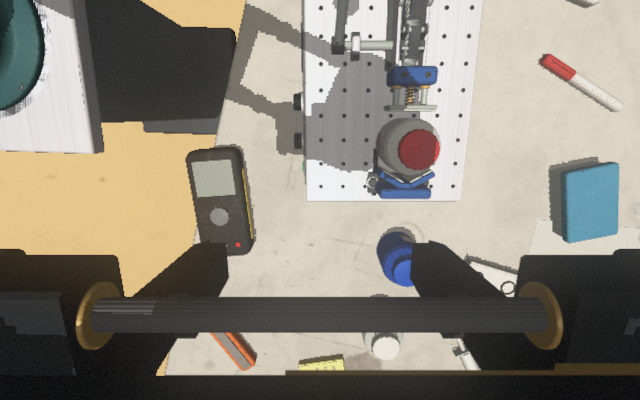

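The jar stands upright between pad and vee. In the wrist view its lid is at (418,150), the pad at (411,108) and the vee at (405,185). Next I straddle the knob with the jaws along y and make the first stroke, which stays clear of jar contact, to find the end of travel.

```bash
python3 - <<'E'
from h import *
from cell import manip
import math
np.set_printoptions(precision=4,suppress=True)
c=load('w5'); P=cloud(c); m=red(c['image'])&(np.abs(P[...,2]-.155)<.015); print('lid',np.percentile(P[m],[2,50,98],axis=0))
hsv=cv2.cvtColor(c['image'],cv2.COLOR_BGR2HSV)
kx,ky=.4947,.0137
manip.set_gripper(.042)
manip.move_pose([kx,ky,.29],down(-math.pi/2))
manip.move_linear([kx,ky,.188],rate=.12)
s=manip.state(); f0=np.array(s['contact_force']); print(s['tool_pos'],f0,s['gripper_width'],s['clock'])
snap('wrist','w6')
ys=[-.012,-.025,-.036,-.040,-.044,-.047,-.050,-.053,-.056,-.059]
for y in ys:
    manip.move_linear([kx+.034*(ky-y),y,.188],rate=.1); s=manip.state(); df=np.array(s['contact_force'])-f0
    print(y,s['tool_pos'].round(4),df.round(1),round(s['clock'],2))
    if df[1]>18: break
snap('wrist','w7'); 
E
```

```text
lid [[ 0.5923 -0.1309  0.1531]
 [ 0.5935 -0.1221  0.1546]
 [ 0.5954 -0.1143  0.1557]]
[0.4954 0.0137 0.1888] [-0.7393  0.1997  0.2093] 0.04199604004107885 24.3
-0.012 [ 0.4963 -0.012   0.1888] [1.6 2.8 1.3] 24.76
-0.025 [ 0.4962 -0.0245  0.1882] [1.1 3.9 2.8] 25.04
-0.036 [ 0.4964 -0.0356  0.1881] [1.7 4.  1.6] 25.3
-0.04 [ 0.4965 -0.0397  0.188 ] [0.8 3.7 1.6] 25.55
-0.044 [ 0.4967 -0.0438  0.1879] [1.4 2.7 1.6] 25.8
-0.047 [ 0.4967 -0.0468  0.1878] [2.7 2.9 0.7] 26.05
-0.05 [ 0.4968 -0.0498  0.1877] [ 3.5  4.4 -0.5] 26.3
-0.053 [ 0.4969 -0.0527  0.1874] [ 3.2  5.6 -1.8] 26.55
-0.056 [ 0.4969 -0.0555  0.1871] [ 3.5  6.  -2.7] 26.8
-0.059 [ 0.4969 -0.0564  0.1869] [ 3.8 12.9 -3.6] 27.05
```

View pics/w7.png

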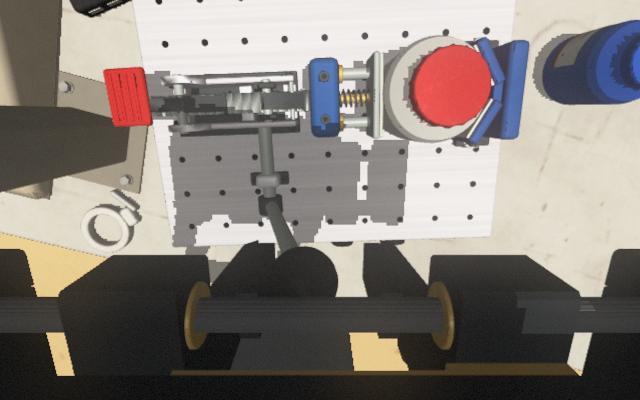

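View pics/w6.png

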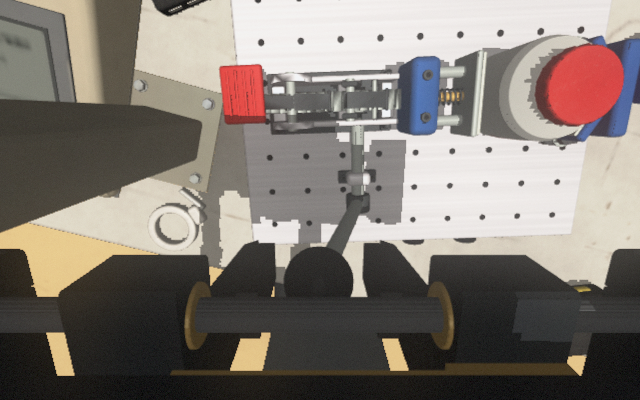

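The end of stroke is at TCP y ≈ -0.0565, and knob, jaw and pad are all visible. I'll return home, measure the jaw, and repeat with the stroke stopped at about 0.45 rad.

```bash
cat >> h.py <<'E'
def rect(name,x0=.53,x1=.62,y0=-.19,y1=.08,z=.126,s=.0005):
    c=load(name); Rm,p=pose(c); K=c['intrinsics']
    Y,X=np.meshgrid(np.arange(y0,y1,s),np.arange(x1,x0,-s)); G=np.stack([X,Y,np.full_like(X,z)],-1)
    q=(G-p)@Rm; u=q[...,0]/q[...,2]*K[0,0]+K[0,2]; v=q[...,1]/q[...,2]*K[1,1]+K[1,2]
    return cv2.remap(c['image'],u.astype(np.float32),v.astype(np.float32),cv2.INTER_CUBIC)
def jawy(name,y0=-.19,s=.0005):
    o=rect(name); hsv=cv2.cvtColor(o,cv2.COLOR_BGR2HSV)
    b=((hsv[...,0]>100)&(hsv[...,0]<130)&(hsv[...,1]>110)).astype(np.uint8)
    b[:,:int((-.128-y0)/s)]=0
    k,l,st,ce=cv2.connectedComponentsWithStats(b); i=1+np.argmax(st[1:,4]); x,y,w,h=st[i,:4]
    return y0+x*s, y0+(x+w)*s, .62-ce[i,1]*s
KX,KY=.4947,.0137
def stroke(yend,tag,vis=True):
    from cell import manip
    manip.move_linear([KX+.034*(KY-yend),yend,.188],rate=.09); manip.dwell(.1); a=manip.state()
    if vis: snap('wrist',tag+'e')
    manip.move_linear([KX,KY,.188],rate=.12); manip.dwell(.25); b=manip.state()
    snap('wrist',tag); print(tag,'end',a['tool_pos'].round(4),a['contact_force'].round(1),'t',b['clock'],b['contact_force'].round(1),'jaw',jawy(tag))
E
python3 - <<'E'
from h import *
from cell import manip
print('w6',jawy('w6'),'w7',jawy('w7'))
manip.move_linear([KX,KY,.188],rate=.12); manip.dwell(.25); snap('wrist','k1'); print('k1',jawy('k1'),manip.state()['clock'])
stroke(-.0525,'k2')
o=np.vstack([rect(n) for n in ('w6','k1','k2')]); cv2.imwrite('pics/r1.png',o); print(o.shape)
E
```

```text
w6 (np.float64(-0.056999999999999995), np.float64(-0.04100000000000001), np.float64(0.5727196596506942)) w7 (np.float64(-0.0675), np.float64(-0.05049999999999999), np.float64(0.576168177480916))
k1 (np.float64(-0.0605), np.float64(-0.04400000000000001), np.float64(0.5729618101545254)) 28.1583
k2 end [ 0.4972 -0.0523  0.1879] [ 1.9  5.4 -0.2] t 30.1417 [-0.4  0.2  0.6] jaw (np.float64(-0.0665), np.float64(-0.04999999999999999), np.float64(0.5731778867588052))
(540, 540, 3)
```

View pics/r1.png

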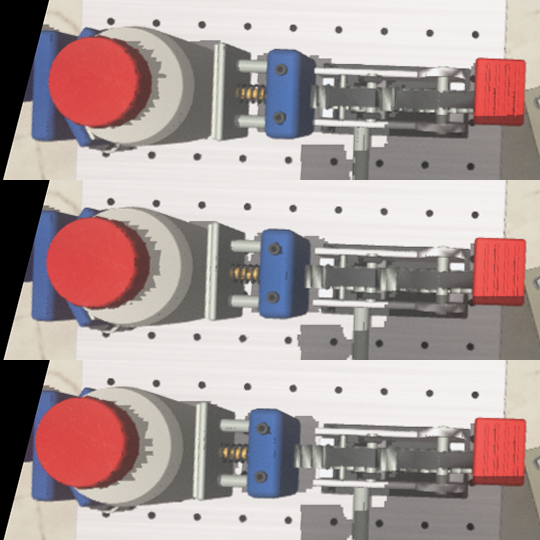

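Each stroke works: the jaw reads 0 → 3.2 → 9.2 mm. The pad has begun sliding the jar towards the vee, still upright. Two more strokes, checking each.

```bash
python3 - <<'E'
from h import *
stroke(-.0522,'k3'); stroke(-.0522,'k4')
o=np.vstack([rect(n) for n in ('k2','k3','k4')]); cv2.imwrite('pics/r2.png',o)
a=cv2.resize(rect('k4',y0=-.16,y1=-.03,s=.00025),None,fx=1.5,fy=1.5); b=cv2.resize(rect('k1',y0=-.16,y1=-.03,s=.00025),None,fx=1.5,fy=1.5)
o=np.vstack([b[:285],a[:285]]) ; cv2.imwrite('pics/r3.png',o); print(o.shape)
E
```

```text
k3 end [ 0.4972 -0.0515  0.1881] [0.5 6.4 0.1] t 32.175 [-0.8 -0.3  0.3] jaw (np.float64(-0.072), np.float64(-0.055499999999999994), np.float64(0.5737168729940394))
k4 end [ 0.4973 -0.0511  0.1882] [1.5 8.5 1.3] t 34.2083 [-0.4  0.3 -0.4] jaw (np.float64(-0.077), np.float64(-0.061), np.float64(0.5739986175115207))
(570, 780, 3)
```

View pics/r2.png

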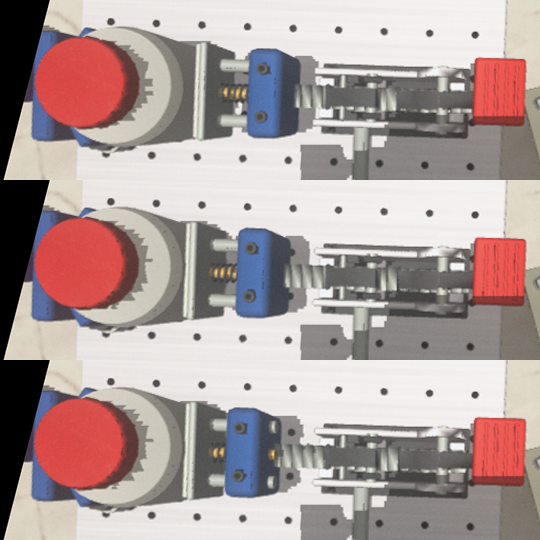

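View pics/k4.png

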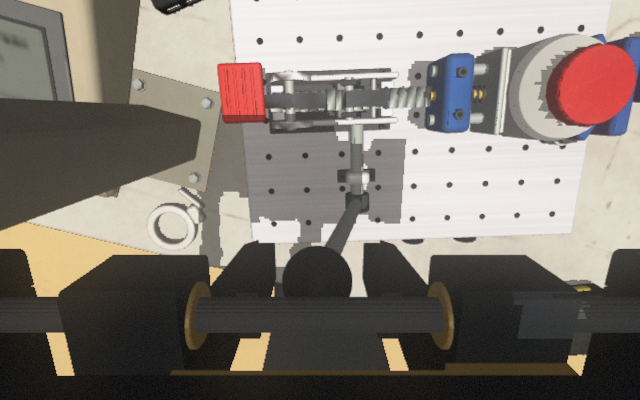

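```bash
python3 - <<'E'
from h import *
ims=[]
for n in ('k1','k2','k3','k4'):
    o=rect(n,y0=-.125,y1=-.035,x0=.545,x1=.605,s=.00025); ims.append(cv2.resize(o,None,fx=1.0,fy=.6)); 
o=np.vstack(ims); o=cv2.resize(o,None,fx=1.0,fy=1.0)
for k in range(0,360,40): cv2.line(o,(k,0),(k,5),(0,0,255),1)
cv2.imwrite('pics/r4.png',cv2.resize(o,None,fx=2,fy=1)); print(o.shape)
E
```

```text
(576, 360, 3)
```

View pics/r4.png

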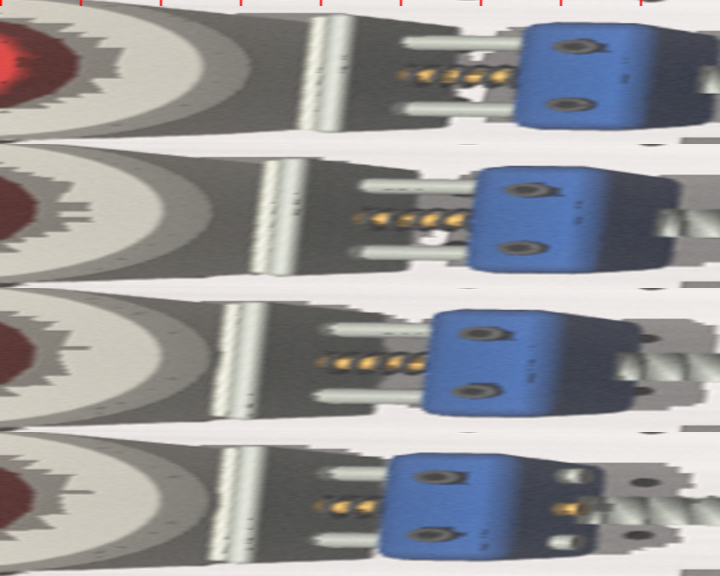

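Pad compression from the jaw-to-pad gap is 0.6 mm after stroke 3 and about 5.8 mm after stroke 4, with the jar seated. One more tooth gives about 11.5 mm, roughly half. The worst overshoot would be about 16.5 mm, still short of bottoming. One last stroke.

```bash
python3 - <<'E'
from h import *
from cell import manip
stroke(-.0528,'k5')
ims=[]
for n in ('k4','k5e','k5'):
    o=rect(n,y0=-.125,y1=-.035,x0=.545,x1=.605,s=.00025); ims.append(o)
cv2.imwrite('pics/r5.png',cv2.resize(np.vstack(ims),None,fx=2,fy=.8))
s=manip.state(); manip.move_linear([KX,KY,.30],rate=.15); manip.move_linear([.45,-.05,.36],rate=.3)
c=snap('scene','f1'); snap('side','f2'); snap('wrist','f3'); print(manip.state()['clock'],manip.state()['contact_force'])
im=np.hstack([cv2.resize(cv2.imread('pics/f1.png')[110:250,240:400],(400,350)),cv2.resize(cv2.imread('pics/f2.png')[120:260,270:430],(400,350))]); cv2.imwrite('pics/f12.png',im)
P=cloud(load('f3')); hs=load('f3')['image']
kn=(P[...,2]>.18)&(P[...,2]<.24)&(P[...,0]<.55)&(P[...,0]>.46)&(P[...,1]>-.08)&(P[...,1]<.05); print('knob',np.percentile(P[kn],[2,98],axis=0))
for n in ('f1','f2','f3'):
    P=cloud(load(n)); im=load(n)['image']; m=red(im)&(np.abs(P[...,2]-.155)<.02)&(np.abs(P[...,1]+.13)<.05)
    print(n,'lid',m.sum(),np.percentile(P[m],[2,50,98],axis=0).round(4).tolist() if m.sum() else '')
E
```

```text
k5 end [ 0.4974 -0.0512  0.1884] [2.1 9.5 2.1] t 36.2583 [-0.5  0.3 -0.2] jaw (np.float64(-0.083), np.float64(-0.0665), np.float64(0.5744203910614525))
37.8333 [-0.23005452  0.06876404 -0.70832285]
knob [[0.48098627 0.00060897 0.20603393]
 [0.5072522  0.0264623  0.22067879]]
f1 lid 77 [[0.5603, -0.146, 0.154], [0.5765, -0.1302, 0.1572], [0.5934, -0.1117, 0.1599]]
f2 lid 104 [[0.5593, -0.1484, 0.1497], [0.5752, -0.133, 0.1565], [0.5915, -0.1175, 0.1578]]
f3 lid 1315 [[0.5589, -0.1452, 0.153], [0.5764, -0.1284, 0.1547], [0.5931, -0.1114, 0.1563]]
```

View pics/r5.png

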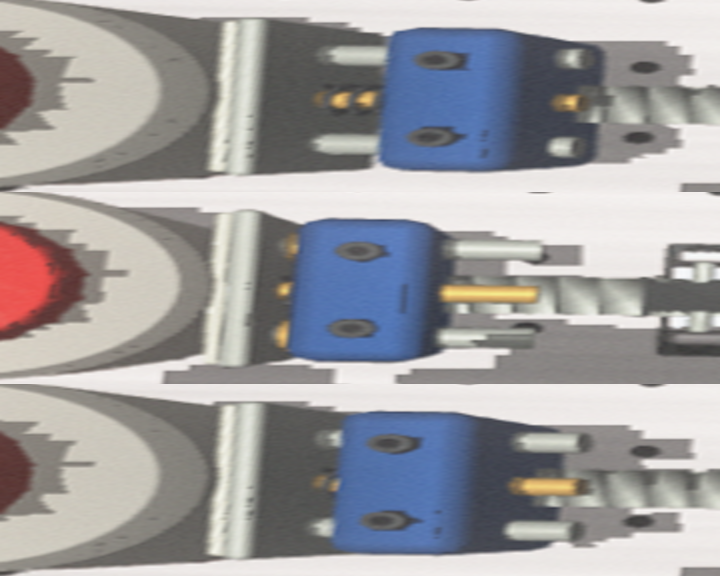

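View pics/f12.png

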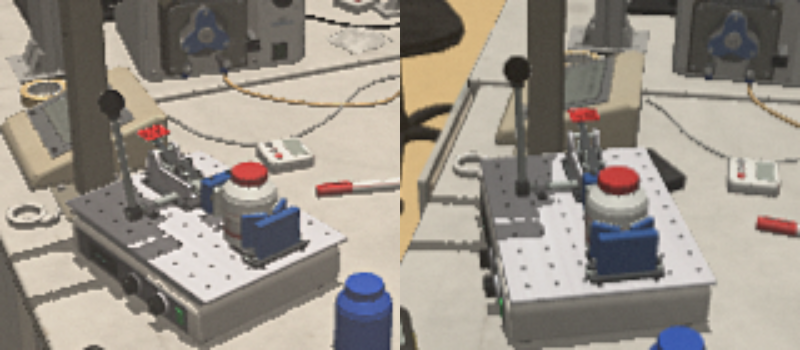

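The pad is now pressed in about 11.4 mm, the jar is seated and upright, and the knob is back at its home position. The robot is clear, so I'm handing in.

```bash
python3 - <<'E'
from cell import manip,order
print(order.close_job(), manip.state()['clock'])
E
```

```text
the job is handed in; nothing more can be done
the job is handed in; nothing more can be done
```

The job is done and handed in at about 38 s of the 72 s allowed. My last checks passed; `close_job` gives no verdict.

- **Release:** I held the red tab down with one finger until the jaw sprang back about 39 mm. The pad face was then about 44.5 mm from the vee origin, which fits fully back.
- **Jar:** I stood the red-lidded jar on the platform between pad and vee and let go. It stayed upright while the pad slid it the last few millimetres into the vee.
- **Pumping:** Five single-tooth strokes brought the jaw to about 26 mm. All but the first were stopped short of the lever's end to limit overshoot.

**Last checks**
- **Pad:** pressed in about 11.4 mm of its 20 mm. At the end of the last stroke it came within a few millimetres of bottoming but did not appear to reach it.
- **Jar:** the lid centre in the wrist view is at about (0.576, -0.128), within about 1 mm of my estimate of the vee origin. The two fixed cameras disagree slightly, putting the lid centre up to 5 mm further towards the vee; I trusted the closer wrist view. The lid top is level at about 0.155 m.
- **Lever:** the knob is back where it started.
- **Robot:** it touches nothing; the measured force is under 1 N.
- **Other things:** I did not measure the white-lidded jar or the meter again, but nothing came into contact with them.

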